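Drift the fence saddle into line on its rail, then fit the bolt

ROBOT

A 6-joint arm with a two-finger parallel gripper is mounted at the origin on the work surface. World frame = base frame: x ahead of the robot, y to its left, z up, the work surface at z = 0. Lengths are in m, angles in rad, forces in N, time in s.
With the tool pointing down it reaches from about 0.25 to 0.725 m from the base axis. Payload 9.7 kg.
Tool frame: the origin (TCP) lies at the very end of the fingers, on their centre line; the grasp point (between the pads) lies 19 mm behind it; z points along the fingers, x is the direction in which the jaws open and shut, and the axes are right-handed (so a half turn about z gives the same grasp; the last joint's range is limited). The gripper opens to 85 mm and grips with 20 to 120 N. Pads are 22 mm wide; open, the fingers measure 114 mm over their backs; the gripper's body (76 mm by 85 mm) begins 54 mm behind the grasp point. The pads swing forward as they close: fully open they stand 13 mm farther back than shut.
Start: joints at [1.22, 0.087, 0.176, 1.66, 0, 1.571], TCP at [0.189, 0.517, 0.231] pointing down, gripper open.
Joint ranges: [-3.13, 3.13], [-0.85, 1.81], [-1.15, 1.24], [-2.2, 2.28], [-1.44, 1.52], [-3.14, 3.14]. Speed limits (rad/s): [2.22, 2.22, 2.57, 3.14, 3.14, 3.14].

INTERFACE

Orientations are given as a unit quaternion [w, x, y, z].
In Python, from station import get_obs, get_image, finish_job gives the robot as it stands.
- The arm moves only by the tool arm_command, never from a script. Its argument "plan" is a list of rows, each a list of 7 numbers: the shift along the tool's x, y, z in mm, then the turn, a rotation vector about the tool's x, y, z in degrees, then the opening, from 0 (shut) to 1 (fully open). In form: [[dx, dy, dz, wx, wy, wz, hand], ...]. A call has 1 to 12 rows; each row is the pose to reach, as a shift and turn from the pose commanded when the call began, along the tool's axes at that moment; what a row does not reach only later rows make up. A row lasts 1/10 s, in which the tool goes at most 50 mm and 8.59 degrees, less where a joint would pass 70% of its speed; a pose out of reach is approached as far as the arm can. A call with a gripper value outside its range is refused whole. The fingers move at their own pace and stop on an object; "grip_force" is the grip in N (left out, the last holds). Time passes only in rows, so rows that repeat a pose let the fingers close. It gives the time, the measured TCP pose, the force and the opening at its end, in the units of the state.
- get_obs(): the state, without advancing time (a new reading comes with each control period).
- get_image(name): name is "scene" or "top" or "wrist"; returns a dict with "img" (480x640x3 uint8, blue, green, red), "K" (3x3 intrinsics, pixels), "k1" (the pictures are not rectified: a ray, as slopes to the right and down, at radius r is drawn at 1 + k1 r^2 times it, then the intrinsics apply), "R" (3x3) and "t" (3): a world point X has camera coordinates R X + t. Camera axes: x right, y down, z forward; pixel columns grow to the right and rows downward; lengths in m; the calibration is good to about 2 mm. A picture is of the moment at which its call begins. There is no depth.
- finish_job(): hands the job in, once; it reports no verdict.
The state is a dict: "t": time; "q": joint angles; "dq": joint speeds; "joint_torque": joint torques, N m; "position": TCP position; "eef_rot": TCP orientation; "wrist_force": force on the tool from outside, world axes, zero at the start; "moment": the same for the moment, N m; "finger_gap": finger opening in m.
Only numpy, scipy, OpenCV 4.12 (cv2) and the standard library are available. Lean on these libraries where they do the work, as an engineer would, in place of code of your own. Each camera call takes 0.05 s, during which the arm holds its last target. There are 200 camera calls.

TASK

The fence saddle has been laid on the machine rail, but its two bolt holes do not line up with the holes in the rail under it. Take the red-handled drift from the wooden block, feel for the rail hole through either of the saddle's holes and ease the drift down without forcing it, until its collar rests on the saddle and the saddle has slid into line. Leave the drift standing there and put the black bolt through the other hole until its head sits on the saddle; leave the brass punch and the two wrenches where they are.

Things in the scene. Friction and masses are not known exactly. Their poses are not given: they have to be found in the camera images.
- saddle: dark grey cast fence saddle, 0.75 to 1.25 kg, loose on the rail. Origin: middle of its foot plate's underside, 40 mm above the table; z up, y along the rail. Plate 90 (x) by 190 (y) by 12 mm. 18 mm cheeks hug the rail's sides (0.8 mm play each), so it slides only along y. It lies 8 to 10 mm out of line along y, to one side or the other: which is not known
- saddle_boss (a point): top of the clamp boss on the saddle's middle, 44 mm above the plate's top. Boss 56 mm (x) by 40 mm (y); it holds a chromed bar stub, 29 mm in diameter, lying along x from -60 to +90 mm
- saddle_hole0 (a point): centre of the saddle's bolt hole at y = +65 mm, at its mouth, level with the plate's top (52 mm above the table); axes as the saddle's. Hole 18.5 mm in diameter, straight through the 12 mm plate
- saddle_hole1 (a point): centre of the saddle's bolt hole at y = -65 mm, at its mouth, level with the plate's top (52 mm above the table); axes as the saddle's. Hole 18.5 mm in diameter, straight through the 12 mm plate
- rail: bright ground-steel bar fixed to the table, 70 (x) by 320 (y) by 40 mm high; origin at the middle of its underside. Two holes 18.5 mm in diameter, 130 mm apart like the saddle's, go straight down through its 40 mm on its centre line. They are hidden under the saddle and are not central in its length, so the rail's pose does not tell where they are
- drift_grip (a point): middle of the steel drift's red grip, z up along its axis. Grip 22 mm in diameter, from 29 mm below to 26 mm above this point, plus a 4 mm cap; underside of its 28 mm collar 34 mm below. Under the collar the shank is 17.2 mm thick for 16 mm, then tapers over 34 mm to a flat 5 mm tip, 84 mm below this point. 0.28 kg. Starts upright in the wooden block, collar on the block's top
- bolt_head (a point): centre of the round head of the black M16 socket-head bolt, z up along its axis. Head 24 mm in diameter, 16 mm high (8 mm above and below this point); shank 16 mm in diameter, 40 mm long, its last 4 mm chamfered to 12 mm. 0.12 kg. Starts upright in the wooden block, head on the block's top
- punch_grip (a point): middle of the brass centre punch that stands in the wooden block, 24 mm above the block's top: 16 mm grip, 48 mm high; to be left alone
- rack: fixed wooden tool block 200 mm (x) by 64 mm (y) by 58 mm high, with three 19.5 mm holes, 52 mm deep, 65 mm apart along its x on its centre line; origin at the middle of its underside. Drift, bolt and punch stand in its holes in any order.
- wrench_a: open-ended wrench 180 mm long lying flat on the table; origin under its middle; to be left alone
- wrench_b: open-ended wrench 150 mm long lying flat on the table; origin under its middle; to be left alone

How it is judged:
By the outcome, as a careful person would: the job done as asked, in the order asked, and still so for the second after the job is handed in, with the robot touching nothing.
It also fails if it takes over 70 s, if anything falls off the work surface, if the arm or the gripper's body presses on something with over 40 N, if the wrist force passes 120 N, or if a joint passes its speed limit or range.

## Working session

There is one attempt and no reset: what is moved stays moved. The work goes in short steps, Python scripts to look and compute and a tool call to move; the robot and the scene stay as the last step left them, time stands still between calls to the robot, and variables do not carry over. Pictures are saved under pics/ and viewed, about 8 in all and at most 12, crops included, and the job is handed in when it is done.

Besides the shell and the picture viewer there is one more tool, called after "Emit:" in YAML: its name, and indented under it one key for each argument. arm_command: Moves the arm, as the interface text tells. Its arguments: {"type":"object","properties":{"plan":{"type":"array"},"grip_force":{"type":"number"}},"required":["plan"]}

```bash
ls; mkdir -p pics
cat > h.py <<'E'
import numpy as np, cv2
from station import get_obs, get_image, finish_job
def ray(c,u,v):
    p=cv2.undistortPoints(np.array([[[u,v]]],float),c["K"],np.array([c["k1"],0,0,0.]))[0,0]
    R=np.array(c["R"]);t=np.array(c["t"])
    return -R.T@t, R.T@np.array([p[0],p[1],1.])
def onz(c,u,v,z):
    o,d=ray(c,u,v); return o+d*(z-o[2])/d[2]
def proj(c,X):
    p=np.array(c["R"])@np.array(X)+np.array(c["t"]); s=p[:2]/p[2]
    s=s*(1+c["k1"]*(s@s)); K=np.array(c["K"]); return K[:2,:2]@s+K[:2,2]
E
python3 - <<'E'
from h import *
import pickle
for n in("scene","top"):
    c=get_image(n); cv2.imwrite(f"pics/{n}0.png",c["img"]); pickle.dump(c,open(n+"0.pkl","wb"))
    print(n,c["K"],c["k1"],-np.array(c["R"]).T@c["t"],c["R"])
print(get_obs())
E
```

```text
pics
scene [[596.63074649   0.         317.49840626]
 [  0.         596.63074649 242.42553749]
 [  0.           0.           1.        ]] 0.04255111283484901 [ 1.3777805  -0.32240916  0.75601102] [[ 0.38320642  0.92355081  0.01437842]
 [ 0.59215395 -0.23369438 -0.77119429]
 [-0.70887695  0.30404084 -0.63643745]]
top [[513.67186702   0.         320.8109532 ]
 [  0.         513.67186702 235.32488291]
 [  0.           0.           1.        ]] 0.0373605382603468 [ 0.57845174 -0.02360589  0.8701724 ] [[-0.02947926 -0.99956102 -0.00295782]
 [-0.99741685  0.02960968 -0.06544375]
 [ 0.0655026   0.00102095 -0.99785188]]
{'t': 0.1, 'q': array([1.21996971e+00, 8.73745619e-02, 1.75243728e-01, 1.65980315e+00,
       1.26891810e-05, 1.57079992e+00]), 'dq': array([ 0.0010898 , -0.00126137,  0.00240336,  0.00031985,  0.00165772,
       -0.00138579]), 'joint_torque': array([ 3.71114002e-04, -5.21561372e+01,  4.65654802e+01,  1.60485698e-02,
       -8.07468609e-05,  1.15774407e-05]), 'position': array([0.18894917, 0.5163137 , 0.23068632]), 'eef_rot': array([ 3.20655518e-04,  8.19657592e-01,  5.72853479e-01, -4.69876300e-04]), 'wrist_force': array([ 0.69887941, -0.52952235, -0.09345897]), 'moment': array([-0.01009337, -0.02461234,  0.02925417]), 'finger_gap': 0.08561614243771498}
```

View pics/top0.png

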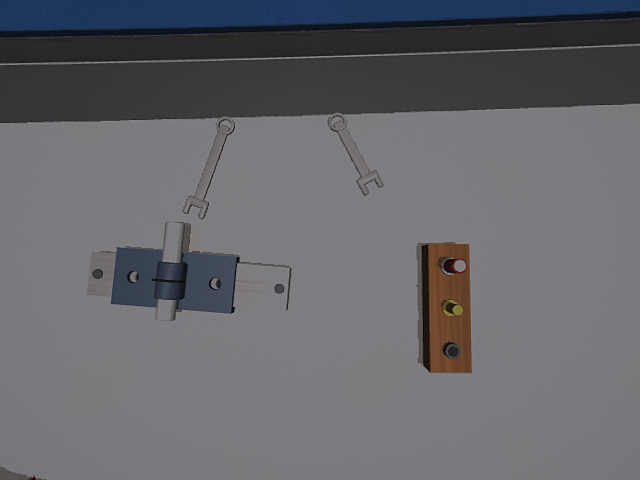

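View pics/scene0.png

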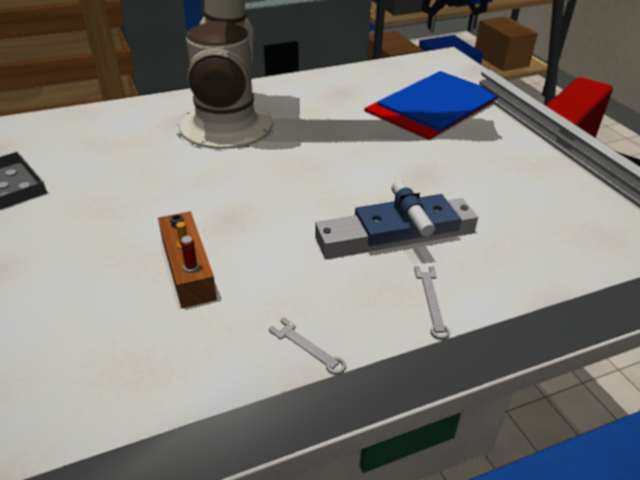

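Top view: rail and saddle on the left, with saddle holes at (134,276) and (216,284). Rack on the right, with the drift cap at (459,266), the punch at (456,309) and the bolt at (452,351). The scene view agrees on the order. Next I measure these and zoom on the holes.

Run:
```python
from h import *
import pickle
c=pickle.load(open("top0.pkl","rb")); s=pickle.load(open("scene0.pkl","rb"))
im=c["img"]
a=cv2.resize(im[240:325,80:300],None,fx=3.6,fy=3.6,interpolation=cv2.INTER_CUBIC)
b=cv2.resize(im[235:380,410:480],None,fx=3.6,fy=3.6,interpolation=cv2.INTER_CUBIC)
cv2.imwrite("pics/crop1.png",np.hstack([cv2.copyMakeBorder(a,0,b.shape[0]-a.shape[0],0,0,0)[:, :548],b]) if 0 else cv2.vconcat([a]))
for n,u,v,z in[("h0",134,276.5,.052),("h1",215.5,284,.052),("drift cap",459.5,266,.058+.034+.030),("bolt top",452.5,351,.074),("punch",456.5,309.5,.106),("railA",97.5,273,.04),("railB",279.5,288.5,.04)]:
    P=onz(c,u,v,z); print(n,P.round(4),"scene px",proj(s,P).round(1))
# saddle plate: blue-grey mask top
hsv=cv2.cvtColor(im,cv2.COLOR_BGR2HSV)
print(hsv[290,140],hsv[255,250+0],hsv[300,110])
w=cv2.inRange(hsv,(5,90,40),(20,255,255)); w[:, :400]=0
cs,_=cv2.findContours(w,0,1); k=max(cs,key=cv2.contourArea); r=cv2.minAreaRect(k); print(r)
for p in cv2.boxPoints(r): print(p, onz(c,*p,.058).round(4))
```

```text
h0 [0.5757 0.2745 0.052 ] scene px [434.1 206.7]
h1 [0.5599 0.1463 0.052 ] scene px [373.2 216.4]
drift cap [ 0.5771 -0.2224  0.122 ] scene px [184.  237.3]
bolt top [ 0.4483 -0.2181  0.074 ] scene px [174.1 216.5]
punch [ 0.5134 -0.2191  0.106 ] scene px [178.9 222.8]
railA [0.5831 0.3367 0.04  ] scene px [461.7 206.9]
railB [0.5493 0.0462 0.04  ] scene px [324.  229.7]
[110  74  83] [140   6 127] [158   8 131]
((449.2303161621094, 308.0035400390625), (128.55465698242188, 41.983211517333984), 89.24615478515625)
[427.39487 244.00797] [ 0.613  -0.1906  0.058 ]
[469.37442 243.4556 ] [ 0.612  -0.2565  0.058 ]
[471.06577 371.9991 ] [ 0.413  -0.2489  0.058 ]
[429.0862  372.55148] [ 0.4138 -0.1842  0.058 ]
```

View pics/crop1.png

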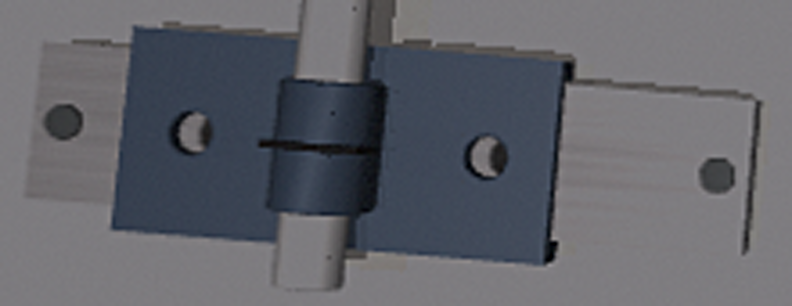

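Hole0 shows a dark strip on its right (−y) side, but that isn't conclusive. I'll go above the saddle for a closer wrist view.

```bash
cat >> h.py <<'E'
from scipy.spatial.transform import Rotation as Ro
def go(x,y,z,yaw,tilt0=True):
    "print tool-frame shift (mm) and turn (deg) to TCP x,y,z, pointing down, tool x at yaw deg"
    o=get_obs(); q=o["eef_rot"]; R=Ro.from_quat([q[1],q[2],q[3],q[0]])
    G=Ro.from_euler("z",yaw,degrees=True)*Ro.from_euler("x",180,degrees=True)
    d=R.inv().apply(np.array([x,y,z])-o["position"])*1000
    print("shift",d.round(1),"turn",(R.inv()*G).as_rotvec(degrees=True).round(2),"t",round(o["t"],2),"F",o["wrist_force"].round(1),"gap",round(o["finger_gap"],4))
E
python3 -c "
from h import *
go(.568-.0,.21,.30,-7)"
```

```text
shift [-157.5  461.2  -69.1] turn [4.00e-02 6.00e-02 7.69e+01] t 0.1 F [ 0.7 -0.5 -0.1] gap 0.0856
```

Emit:
arm_command:
  plan:
    - [0,0,-69,0,0,8,1]
    - [-157,461,-69,0,0,77,1]
    - [-157,461,-69,0,0,77,1]
    - [-157,461,-69,0,0,77,1]
    - [-157,461,-69,0,0,77,1]
    - [-157,461,-69,0,0,77,1]
    - [-157,461,-69,0,0,77,1]
    - [-157,461,-69,0,0,77,1]
    - [-157,461,-69,0,0,77,1]
    - [-157,461,-69,0,0,77,1]
    - [-157,461,-69,0,0,77,1]
    - [-157,461,-69,0,0,77,0.5]

```text
t: 1.3
position: [0.5708, 0.2075, 0.2985]
eef_rot: [0.001, 0.998, -0.064, -0.001]
wrist_force: [0.3, 0.3, -0.8]
finger_gap: 0.0729
```

Emit:
arm_command:
  plan:
    - [0,0,0,0,0,0,0.5]
    - [0,0,0,0,0,0,0.5]

```text
t: 1.5
position: [0.5674, 0.2111, 0.3002]
eef_rot: [0.0, 0.998, -0.062, -0.0]
wrist_force: [0.2, 0.2, -0.4]
finger_gap: 0.0439
```

Run:
```python
from h import *
import pickle
c=get_image("wrist"); pickle.dump(c,open("w1.pkl","wb")); cv2.imwrite("pics/w1.png",c["img"])
o=get_obs(); print(o["position"],o["eef_rot"],o["finger_gap"],o["t"])
print(c["K"],c["k1"],-np.array(c["R"]).T@c["t"],proj(c,[.5757,.2745,.052]),proj(c,[.5599,.1463,.052]))
```

```text
[0.5672795  0.21139099 0.30041966] [-6.41524568e-05  9.98115542e-01 -6.13625223e-02 -3.27177239e-05] 0.04258751012661962 1.55
[[381.92264502   0.         313.23215727]
 [  0.         381.92264502 237.93811241]
 [  0.           0.           1.        ]] -0.022701006744898996 [0.57780062 0.28779676 0.44369682] [312.77059595 131.61744538] [312.90797921 254.3306812 ]
```

View pics/w1.png

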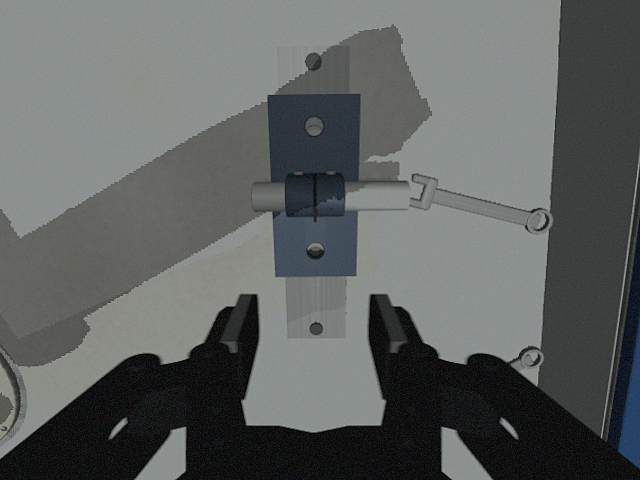

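Wrist view: hole0 at (314,126), hole1 at (315,251), stub at (330,195). I'll zoom on both holes and compute their centres.

Run:
```python
from h import *
import pickle
c=pickle.load(open("w1.pkl","rb")); t=pickle.load(open("top0.pkl","rb"))
f=lambda im,u,v:cv2.resize(im[v-16:v+16,u-16:u+16],(380,290) if 0 else (290,290),interpolation=cv2.INTER_CUBIC)
A=np.hstack([f(c["img"],314,126),f(c["img"],315,251)]);B=np.hstack([f(t["img"],134,276),f(t["img"],216,284)])
cv2.imwrite("pics/crop2.png",cv2.convertScaleAbs(np.vstack([A,B]),alpha=1.6))
# plate-top outline & hole centres from the blue plate mask
for n,im,cam,pts in(("wrist",c["img"],c,[(314,126),(315,251)]),("top",t["img"],t,[(134,276),(216,284)])):
    h=cv2.cvtColor(im,cv2.COLOR_BGR2HSV); m=cv2.inRange(h,(100,50,30),(125,255,200))
    for u,v in pts:
        w=(m[v-13:v+13,u-13:u+13]==0).astype(np.uint8); n_,L,S,C=cv2.connectedComponentsWithStats(w)
        k=L[13,13]; x,y,ww,hh=S[k][:4]; uc,vc=u-13+x+(ww-1)/2,v-13+y+(hh-1)/2
        print(n,(uc,vc),ww,hh,k,onz(cam,uc,vc,.052).round(4))
    for e in((-1)if 0 else [0]): pass
for p in((314,61),(316,328)):print("railhole deco",onz(c,*p,.04).round(4))
```

```text
wrist (np.float64(315.0), np.float64(126.5)) 21 22 5 [0.5785 0.2791 0.052 ]
wrist (np.float64(315.0), np.float64(250.0)) 17 17 3 [0.5628 0.151  0.052 ]
top (np.float64(133.0), np.float64(276.5)) 11 12 1 [0.5757 0.276  0.052 ]
top (np.float64(214.5), np.float64(283.5)) 12 12 1 [0.5607 0.1479 0.052 ]
railhole deco [0.585  0.3398 0.04  ]
railhole deco [0.5514 0.0482 0.04  ]
```

View pics/crop2.png

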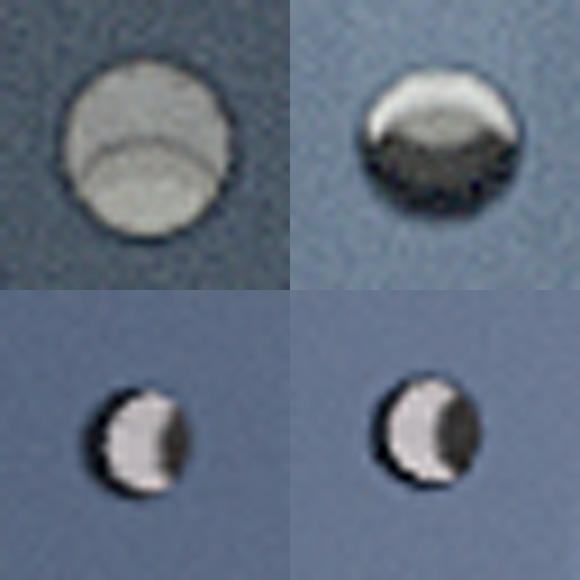

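The dark strip (top camera) and the inner arc (wrist camera) both show the rail holes offset about 8–9 mm toward −y from the saddle holes. So the saddle must slide −y. Next, the drift.

```bash
python3 -c "
from h import *
go(.577,-.222,.22,-7)"
```

```text
shift [ 62.7 428.9  80.4] turn [-0.01  0.   -0.04] t 1.55 F [ 1.2 -0.5 -0.2] gap 0.0426
```

Emit:
arm_command:
  plan:
    - [63,429,0,0,0,0,0.5]
    - [63,429,0,0,0,0,0.5]
    - [63,429,0,0,0,0,0.5]
    - [63,429,0,0,0,0,0.5]
    - [63,429,0,0,0,0,0.5]
    - [63,429,0,0,0,0,0.5]
    - [63,429,0,0,0,0,0.5]
    - [63,429,0,0,0,0,0.5]
    - [63,429,80,0,0,0,0.5]
    - [63,429,80,0,0,0,0.5]
    - [63,429,80,0,0,0,0.5]
    - [63,429,80,0,0,0,0.5]

```text
t: 2.75
position: [0.5772, -0.2216, 0.2211]
eef_rot: [-0.0, 0.998, -0.062, -0.0]
wrist_force: [1.0, 1.1, 0.6]
finger_gap: 0.0431
```

Run:
```python
from h import *
c=get_image("wrist"); im=c["img"]; cv2.imwrite("pics/w2.png",im)
h=cv2.cvtColor(im,cv2.COLOR_BGR2HSV)
print("cap exp",proj(c,[.577,-.222,.122]),"bolt exp",proj(c,[.4483,-.2181,.074]),"tcp",proj(c,get_obs()["position"]))
go(.577,-.222,.073,-7)
```

```text
cap exp [311.72863147 239.41084766] bolt exp [151.64526697 235.33241013] tcp [312.68635059 311.83793263]
shift [ -1.1   0.5 149.5] turn [ 0.02 -0.11 -0.02] t 2.8 F [0.4 0.5 0.9] gap 0.0424
```

View pics/w2.png

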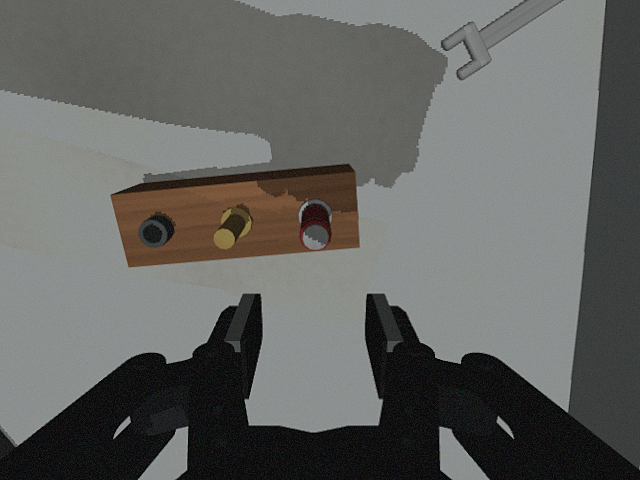

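Wrist view: bolt (155,231), punch (232,230), drift cap (316,237), about 2–3 mm from the top-camera estimate. I'll split the difference and descend.

Emit:
arm_command:
  plan:
    - [1,-1,50,0,0,0,0.5]
    - [1,-1,85,0,0,0,0.5]
    - [1,-1,115,0,0,0,0.5]
    - [1,-1,148,0,0,0,0.5]
    - [1,-1,148,0,0,0,0.5]
    - [1,-1,148,0,0,0,0.5]
  grip_force: 50

```text
t: 3.4
position: [0.5796, -0.2213, 0.0749]
eef_rot: [0.0, 0.998, -0.061, 0.001]
wrist_force: [-0.5, 0.3, 0.3]
finger_gap: 0.0425
```

Emit:
arm_command:
  plan:
    - [0,0,0,0,0,0,0]
    - [0,0,0,0,0,0,0]
    - [0,0,0,0,0,0,0]
    - [0,0,0,0,0,0,0]
    - [0,0,0,0,0,0,0]
    - [0,0,0,0,0,0,0]

```text
t: 4.0
position: [0.5797, -0.2221, 0.0755]
eef_rot: [0.0, 0.998, -0.062, 0.002]
wrist_force: [-1.7, 2.1, 7.5]
finger_gap: 0.0208
```

Emit:
arm_command:
  plan:
    - [0,0,-15,0,0,0,0]
    - [0,0,-40,0,0,0,0]
    - [0,0,-70,0,0,0,0]
    - [0,0,-110,0,0,0,0]
    - [0,0,-150,0,0,0,0]
    - [0,0,-150,0,0,0,0]
    - [0,0,-150,0,0,0,0]

```text
t: 4.7
position: [0.5791, -0.2222, 0.2243]
eef_rot: [0.001, 0.998, -0.062, 0.002]
wrist_force: [0.1, -0.2, -2.9]
finger_gap: 0.0209
```

```bash
python3 -c "
from h import *
o=get_obs();print(o['position'],o['eef_rot'])
go(.577,.2735,.18,-7)"
```

```text
[ 0.57914961 -0.22222832  0.22434206] [ 5.01487578e-04  9.98078854e-01 -6.19361553e-02  1.50402192e-03]
shift [ -63.6 -491.7   43.7] turn [ 0.05 -0.18 -0.1 ] t 4.7 F [ 0.1 -0.2 -2.9] gap 0.0209
```

Emit:
arm_command:
  plan:
    - [-64,-492,0,0,0,0,0]
    - [-64,-492,0,0,0,0,0]
    - [-64,-492,0,0,0,0,0]
    - [-64,-492,0,0,0,0,0]
    - [-64,-492,0,0,0,0,0]
    - [-64,-492,0,0,0,0,0]
    - [-64,-492,0,0,0,0,0]
    - [-64,-492,0,0,0,0,0]
    - [-64,-492,0,0,0,0,0]
    - [-64,-492,0,0,0,0,0]
    - [-64,-492,0,0,0,0,0]
    - [-64,-492,0,0,0,0,0]

```text
t: 5.9
position: [0.5751, 0.275, 0.2205]
eef_rot: [0.001, 0.998, -0.061, -0.001]
wrist_force: [0.2, -0.4, -3.4]
finger_gap: 0.0211
```

Emit:
arm_command:
  plan:
    - [0,0,40,0,0,0,0]
    - [0,0,65,0,0,0,0]
    - [0,0,84,0,0,0,0]
    - [0,0,84,0,0,0,0]
    - [0,0,84,0,0,0,0]

```text
t: 6.4
position: [0.5759, 0.273, 0.1386]
eef_rot: [0.0, 0.998, -0.063, -0.0]
wrist_force: [-0.9, 0.1, -1.8]
finger_gap: 0.0209
```

Run:
```python
from h import *
import pickle
c=get_image("wrist"); s=get_image("scene"); t=get_image("top"); pickle.dump((c,s,t),open("p3.pkl","wb"))
o=get_obs(); p=o["position"]; print(p,o["eef_rot"],o["wrist_force"])
tip=p-[0,0,.0675]
for n,k in(("w",c),("s",s),("t",t)): print(n,"tip",proj(k,tip).round(1),"h0",proj(k,[.577,.2775,.052]).round(1))
a,b=proj(c,tip).round().astype(int); A=cv2.resize(c["img"][b-60:b+60,a-60:a+60],(400,400),interpolation=cv2.INTER_CUBIC)
a2,b2=proj(s,[.577,.2775,.07]).round().astype(int); B=cv2.resize(s["img"][b2-30:b2+30,a2-30:a2+30],(400,400),interpolation=cv2.INTER_CUBIC)
print("crop origins",a-60,b-60,a2-30,b2-30)
cv2.imwrite("pics/c3.png",cv2.convertScaleAbs(np.hstack([A,B]),alpha=1.5))
```

```text
[0.576548   0.27395178 0.14000857] [-5.19100013e-04  9.98060136e-01 -6.22468933e-02  1.00962514e-03] [ 0.43227688 -0.19337688 -1.52283284]
w tip [312.7 254.2] h0 [312.7 237.8]
s tip [435.6 198.7] h0 [435.8 206.8]
t tip [129.4 276.1] h0 [132.1 275.7]
crop origins 253 194 407 169
```

View pics/c3.png

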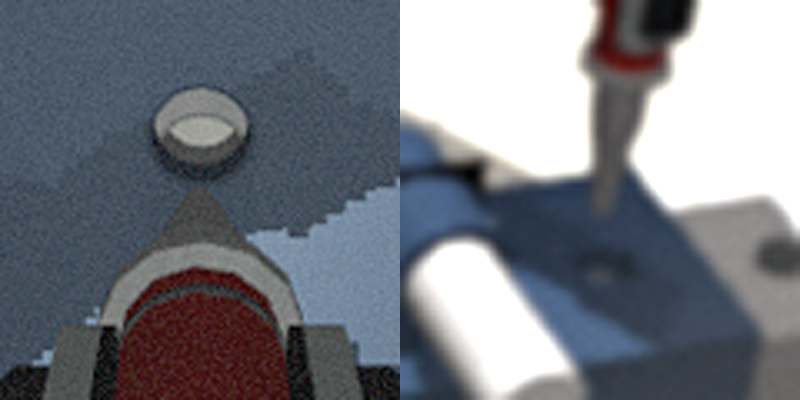

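Crop: the drift tip (313,250) is in line in x with hole0's centre (313,233), and the inner light arc shows the rail hole. The tip sits within the overlap of the two holes, about 5 mm −y of the saddle hole centre, so I descend gently.

Emit:
arm_command:
  plan:
    - [0,-1,10,0,0,0,0]
    - [0,-1,18,0,0,0,0]
    - [0,-1,24,0,0,0,0]
    - [0,-1,28,0,0,0,0]
    - [0,-1,28,0,0,0,0]

```text
t: 7.05
position: [0.5756, 0.275, 0.1093]
eef_rot: [0.0, 0.998, -0.062, -0.001]
wrist_force: [0.1, -0.3, -2.3]
finger_gap: 0.0208
```

Emit:
arm_command:
  plan:
    - [0,0,2,0,0,0,0]
    - [0,0,4,0,0,0,0]
    - [0,0,6,0,0,0,0]
    - [0,0,8,0,0,0,0]
    - [0,0,8,0,0,0,0]

```text
t: 7.55
position: [0.5759, 0.2751, 0.1019]
eef_rot: [0.0, 0.998, -0.062, -0.0]
wrist_force: [0.3, 0.4, -3.6]
finger_gap: 0.0208
```

Tip is 5–6 mm below the rail top with no added force, so it has found the rail hole. Ease on down.

Emit:
arm_command:
  plan:
    - [0,0,2,0,0,0,0]
    - [0,0,4,0,0,0,0]
    - [0,0,6,0,0,0,0]
    - [0,0,8,0,0,0,0]
    - [0,0,8,0,0,0,0]

```text
t: 8.05
position: [0.5764, 0.2752, 0.0954]
eef_rot: [-0.0, 0.998, -0.062, 0.001]
wrist_force: [-0.1, -0.9, 4.8]
finger_gap: 0.0208
```

Contact is light (about 8 N) and the taper is now between the rail edge and the saddle. I'll go down while moving −y along the taper slope.

Emit:
arm_command:
  plan:
    - [0,0.6,1,0,0,0,0]
    - [0,0.9,2,0,0,0,0]
    - [0,1.1,3,0,0,0,0]
    - [0,1.3,4,0,0,0,0]
    - [0,1.3,5,0,0,0,0]
    - [0,1.3,5,0,0,0,0]

```text
t: 8.65
position: [0.5766, 0.2742, 0.0911]
eef_rot: [-0.001, 0.998, -0.062, 0.001]
wrist_force: [-0.9, -0.1, 7.9]
finger_gap: 0.0207
```

Emit:
arm_command:
  plan:
    - [0,0.3,1,0,0,0,0]
    - [0,0.5,2,0,0,0,0]
    - [0,0.7,3,0,0,0,0]
    - [0,0.9,4,0,0,0,0]
    - [0,1.1,5,0,0,0,0]
    - [0,1.1,5,0,0,0,0]

```text
t: 9.25
position: [0.5765, 0.2732, 0.0863]
eef_rot: [-0.001, 0.998, -0.062, 0.001]
wrist_force: [-0.6, -0.2, 8.3]
finger_gap: 0.021
```

Run:
```python
from h import *
import pickle
c=get_image("wrist"); o=get_obs(); p=o["position"]; print(p,o["wrist_force"],o["moment"],o["eef_rot"])
s=get_image("scene"); pickle.dump((c,s),open("p4.pkl","wb"))
a2,b2=proj(s,[.577,.2775,.07]).round().astype(int); B=cv2.resize(s["img"][b2-36:b2+36,a2-50:a2+22],(400,400),interpolation=cv2.INTER_CUBIC)
A=cv2.resize(c["img"][170:330,233:393],(400,400))
cv2.imwrite("pics/c4.png",cv2.convertScaleAbs(np.hstack([A,B]),alpha=1.5))
```

```text
[0.57651673 0.2732574  0.08625782] [-1.09287926  0.26368467  7.89632573] [-0.17044999  0.18807436 -0.00968542] [-8.59024634e-04  9.98083151e-01 -6.18641825e-02  1.45223814e-03]
```

View pics/c4.png

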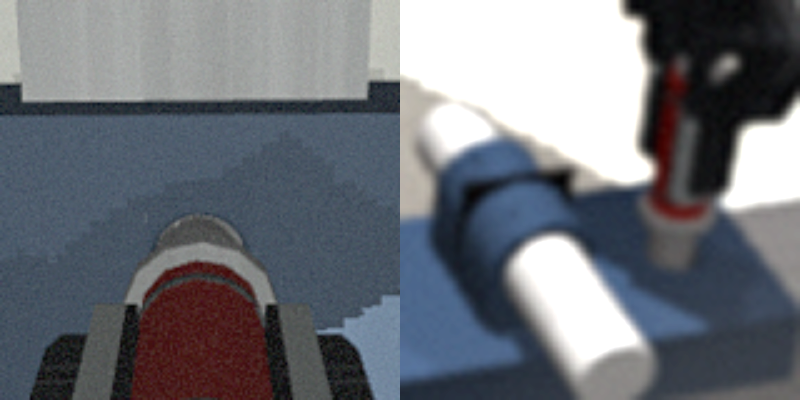

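Drift is upright and well down in hole0 (collar about 15 mm above the plate), and the saddle is moving with it. Force is steady near 11 N, so I continue.

Emit:
arm_command:
  plan:
    - [0,0.3,1,0,0,0,0]
    - [0,0.5,2,0,0,0,0]
    - [0,0.7,3,0,0,0,0]
    - [0,0.9,4,0,0,0,0]
    - [0,1.1,5,0,0,0,0]
    - [0,1.1,5,0,0,0,0]

```text
t: 9.95
position: [0.5762, 0.272, 0.0805]
eef_rot: [-0.001, 0.998, -0.062, 0.001]
wrist_force: [0.7, -0.3, 4.6]
finger_gap: 0.0207
```

Emit:
arm_command:
  plan:
    - [0,0.2,1,0,0,0,0]
    - [0,0.4,2,0,0,0,0]
    - [0,0.6,3,0,0,0,0]
    - [0,0.8,4,0,0,0,0]
    - [0,0.8,4,0,0,0,0]

```text
t: 10.45
position: [0.5759, 0.2712, 0.0761]
eef_rot: [-0.0, 0.998, -0.062, 0.001]
wrist_force: [1.2, 0.9, 4.0]
finger_gap: 0.0208
```

Emit:
arm_command:
  plan:
    - [0,0.2,1,0,0,0,0]
    - [0,0.4,2,0,0,0,0]
    - [0,0.5,3,0,0,0,0]
    - [0,0.5,4,0,0,0,0]
    - [0,0.5,4,0,0,0,0]

```text
t: 10.95
position: [0.5757, 0.2705, 0.0716]
eef_rot: [-0.0, 0.998, -0.062, 0.0]
wrist_force: [1.0, 0.6, 3.1]
finger_gap: 0.0208
```

Emit:
arm_command:
  plan:
    - [0,0,1,0,0,0,0]
    - [0,0,2,0,0,0,0]
    - [0,0,2,0,0,0,0]

```text
t: 11.25
position: [0.5756, 0.2705, 0.0696]
eef_rot: [-0.0, 0.998, -0.062, 0.0]
wrist_force: [-0.2, -0.2, 6.3]
finger_gap: 0.0208
```

Emit:
arm_command:
  plan:
    - [0,0,1,0,0,0,0]
    - [0,0,1,0,0,0,0]

```text
t: 11.45
position: [0.5756, 0.2705, 0.0696]
eef_rot: [-0.0, 0.998, -0.062, 0.001]
wrist_force: [-2.0, -1.0, 11.2]
finger_gap: 0.0209
```

Emit:
arm_command:
  plan:
    - [0,0,1,0,0,0,0]
    - [0,0,1,0,0,0,0]

```text
t: 11.65
position: [0.5757, 0.2705, 0.0695]
eef_rot: [-0.0, 0.998, -0.062, 0.001]
wrist_force: [-4.6, -2.7, 18.1]
finger_gap: 0.0208
```

The drift stopped at TCP z 0.0695, exactly the height predicted for the collar on the plate, and only pressing more raises the force. Relax, release, retreat.

Emit:
arm_command:
  plan:
    - [0,0,-2,0,0,0,0]
    - [0,0,-2,0,0,0,0.5]
    - [0,0,-2,0,0,0,0.5]
    - [0,0,-2,0,0,0,0.5]
    - [0,0,-2,0,0,0,0.5]
    - [0,0,-2,0,0,0,0.5]

```text
t: 12.25
position: [0.5753, 0.2703, 0.069]
eef_rot: [0.0, 0.998, -0.062, -0.0]
wrist_force: [0.0, -0.1, 0.1]
finger_gap: 0.0427
```

Emit:
arm_command:
  plan:
    - [0,0,-20,0,0,0,0.5]
    - [0,0,-50,0,0,0,0.5]
    - [0,0,-95,0,0,0,0.5]
    - [0,0,-140,0,0,0,0.5]
    - [0,0,-180,0,0,0,0.5]
    - [0,0,-180,0,0,0,0.5]
    - [0,0,-180,0,0,0,0.5]

```text
t: 12.95
position: [0.5759, 0.2706, 0.2501]
eef_rot: [-0.0, 0.998, -0.062, 0.001]
wrist_force: [-0.7, 0.2, -1.0]
finger_gap: 0.0427
```

Run:
```python
from h import *
import pickle
c=get_image("wrist"); t=get_image("top"); pickle.dump((c,t),open("p5.pkl","wb"))
o=get_obs(); print(o["position"],o["wrist_force"])
for p in([.5757,.2705,.052+.064],[.5599,.1415,.052]): print(proj(c,p),proj(t,p))
u,v=proj(t,[.568,.206,.06]).round().astype(int)
B=cv2.resize(t["img"][v-40:v+40,u-70:u+70],(560,320),interpolation=cv2.INTER_CUBIC)
u2,v2=[int(round(x)) for x in proj(c,[.5599,.1415,.052])]; print((u,v),(u2,v2))
A=cv2.resize(c["img"][120:320,213:413],(320,320)) if not 20<v2<460 else cv2.resize(c["img"][max(0,v2-100):v2+30,u2-65:u2+65],(320,320))
# black bolt and where it's expected
cv2.imwrite("pics/c5.png",cv2.convertScaleAbs(B,alpha=1.4)); 
go(.449,-.217,.20,-7)
```

```text
[0.57517083 0.27025889 0.24781384] [-0.2474404   0.24819964 -0.67794696]
[311.52732197 225.06227121] [120.59485631 277.06770091]
[312.09826573 331.27752015] [218.52639706 283.88178888]
(np.int64(176), np.int64(280)) (312, 331)
shift [-64.9 499.1  48.5] turn [ 0.06  0.1  -0.1 ] t 13.05 F [-0.2  0.2 -0.7] gap 0.0424
```

View pics/c5.png

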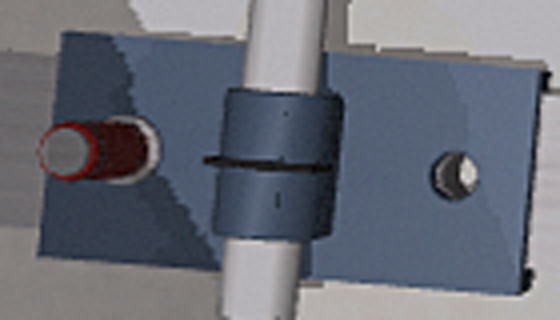

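Drift standing upright, collar on the plate. Hole1 is at top-camera pixel (219.5,283.8), against (218.5,283.9) predicted from the drift position. Now the bolt.

Emit:
arm_command:
  plan:
    - [-65,499,0,0,0,0,0.5]
    - [-65,499,0,0,0,0,0.5]
    - [-65,499,0,0,0,0,0.5]
    - [-65,499,0,0,0,0,0.5]
    - [-65,499,0,0,0,0,0.5]
    - [-65,499,0,0,0,0,0.5]
    - [-65,499,0,0,0,0,0.5]
    - [-65,499,0,0,0,0,0.5]
    - [-65,499,48,0,0,0,0.5]
    - [-65,499,48,0,0,0,0.5]
    - [-65,499,48,0,0,0,0.5]
    - [-65,499,48,0,0,0,0.5]

```text
t: 14.25
position: [0.4477, -0.2178, 0.1988]
eef_rot: [-0.001, 0.998, -0.063, -0.002]
wrist_force: [0.1, -0.2, -0.2]
finger_gap: 0.0428
```

Run:
```python
from h import *
from h import go
c=get_image("wrist"); im=c["img"]
e=proj(c,[.4483,-.2181,.074]); print("exp",e)
u,v=e.round().astype(int); h=im[v-25:v+20,u-22:u+25].max(2); w=(h<85).astype(np.uint8)
n,L,S,C=cv2.connectedComponentsWithStats(w); print(S,C+[u-22,v-25])
k=1+S[1:,4].argmax(); P=C[k]+[u-22,v-25]; print(onz(c,*P,.072).round(4))
go(.449,-.217,.062,-7)
```

```text
exp [313.55960322 228.70216187]
[[   0    1   47   44  855]
 [   0    0   47   38 1260]] [[312.29590643 234.95438596]
 [316.83492063 219.92380952]]
[ 0.4514 -0.2123  0.072 ]
shift [  0.9   0.3 138. ] turn [-0.06  0.13 -0.21] t 14.3 F [-0.5  0.2 -0.1] gap 0.0427
```

The shadow spoils that mask. The rack geometry (130 mm from where the drift was gripped) gives (0.450, −0.217), which agrees with the earlier estimates. Descend and grasp.

Emit:
arm_command:
  plan:
    - [2,0,45,0,0,0,0.5]
    - [2,0,80,0,0,0,0.5]
    - [2,0,110,0,0,0,0.5]
    - [2,0,130,0,0,0,0.5]
    - [2,0,138,0,0,0,0.5]
    - [2,0,138,0,0,0,0.5]
    - [2,0,138,0,0,0,0.5]

```text
t: 15.0
position: [0.4521, -0.2166, 0.0646]
eef_rot: [0.0, 0.998, -0.061, 0.001]
wrist_force: [0.2, -0.4, 1.0]
finger_gap: 0.0426
```

Emit:
arm_command:
  plan:
    - [0,0,0,0,0,0,0]
    - [0,0,0,0,0,0,0]
    - [0,0,0,0,0,0,0]
    - [0,0,0,0,0,0,0]
    - [0,0,0,0,0,0,0]

```text
t: 15.5
position: [0.4507, -0.217, 0.0649]
eef_rot: [0.0, 0.998, -0.062, -0.0]
wrist_force: [-7.3, 2.2, 9.7]
finger_gap: 0.0214
```

Emit:
arm_command:
  plan:
    - [0,0,-15,0,0,0,0]
    - [0,0,-40,0,0,0,0]
    - [0,0,-75,0,0,0,0]
    - [0,0,-120,0,0,0,0]
    - [0,0,-160,0,0,0,0]
    - [0,0,-160,0,0,0,0]
    - [0,0,-160,0,0,0,0]

```text
t: 16.2
position: [0.4519, -0.2173, 0.2248]
eef_rot: [0.001, 0.998, -0.062, 0.001]
wrist_force: [0.2, -0.7, -1.9]
finger_gap: 0.0212
```

```bash
python3 -c "
from h import *
o=get_obs();print(o['position'],o['eef_rot'],o['wrist_force'])
go(.56,.1415,.115,-7)"
```

```text
[ 0.45186889 -0.2172805   0.22484705] [ 5.17365927e-04  9.98078868e-01 -6.19384784e-02  1.38952407e-03] [ 0.23022605 -0.74672744 -1.88585042]
shift [  62.6 -369.5  109.7] turn [ 0.05 -0.16 -0.1 ] t 16.2 F [ 0.2 -0.7 -1.9] gap 0.0212
```

Emit:
arm_command:
  plan:
    - [63,-370,0,0,0,0,0]
    - [63,-370,0,0,0,0,0]
    - [63,-370,0,0,0,0,0]
    - [63,-370,0,0,0,0,0]
    - [63,-370,0,0,0,0,0]
    - [63,-370,0,0,0,0,0]
    - [63,-370,0,0,0,0,0]
    - [63,-370,0,0,0,0,0]
    - [63,-370,0,0,0,0,0]
    - [63,-370,50,0,0,0,0]
    - [63,-370,100,0,0,0,0]
    - [63,-370,108,0,0,0,0]

```text
t: 17.4
position: [0.5555, 0.1408, 0.108]
eef_rot: [0.002, 0.998, -0.062, -0.005]
wrist_force: [-1.4, -0.2, -1.1]
finger_gap: 0.0212
```

Emit:
arm_command:
  plan:
    - [0,0,0,0,0,0,0]
    - [0,0,0,0,0,0,0]

```text
t: 17.6
position: [0.5604, 0.1422, 0.1179]
eef_rot: [-0.0, 0.998, -0.062, 0.001]
wrist_force: [0.1, -0.6, -0.7]
finger_gap: 0.0215
```

Run:
```python
from h import *
c=get_image("wrist"); s=get_image("scene"); o=get_obs(); p=o["position"]; print(p,o["wrist_force"])
tip=p-[0,0,.0469]
for k in(c,s): print("tip",proj(k,tip).round(1),"h1",proj(k,[.5599,.1415,.052]).round(1))
a,b=proj(c,tip).round().astype(int); A=cv2.resize(c["img"][b-60:b+60,a-60:a+60],(400,400),interpolation=cv2.INTER_CUBIC)
a2,b2=proj(s,tip).round().astype(int); B=cv2.resize(s["img"][b2-35:b2+35,a2-35:a2+35],(400,400),interpolation=cv2.INTER_CUBIC)
print(a-60,b-60,a2-35,b2-35)
cv2.imwrite("pics/c6.png",cv2.convertScaleAbs(np.hstack([A,B]),alpha=1.6))
```

```text
[0.56085874 0.14246635 0.118298  ] [ 0.05551053 -0.41832377 -1.16711387]
tip [312.1 268.2] h1 [310.7 257.5]
tip [372.5 209.2] h1 [371.1 217. ]
252 208 337 174
```

View pics/c6.png

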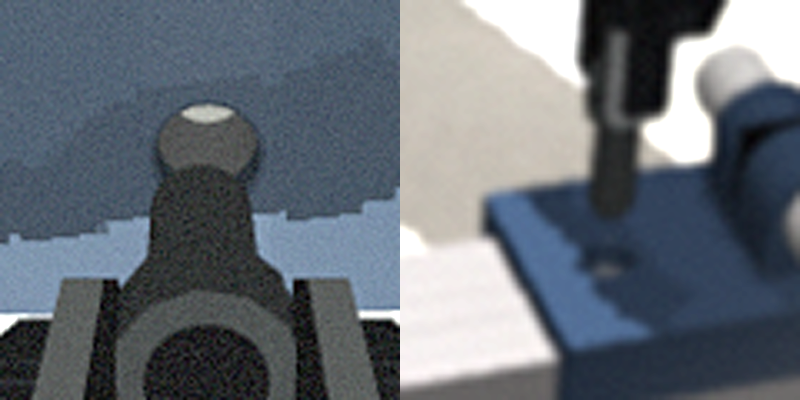

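Crop: bolt held straight. Its tip is centred near (313.5,268) and the hole1 mouth near (314.7,253), so at hole height the hole lies about 1.5 mm further +y and 0.6 mm +x. Correct and feel down.

Emit:
arm_command:
  plan:
    - [0.5,-1.5,6,0,0,0,0]
    - [0.5,-1.5,12,0,0,0,0]
    - [0.5,-1.5,17,0,0,0,0]
    - [0.5,-1.5,21,0,0,0,0]
    - [0.5,-1.5,23,0,0,0,0]
    - [0.5,-1.5,23,0,0,0,0]

```text
t: 18.3
position: [0.5602, 0.1437, 0.0919]
eef_rot: [0.0, 0.998, -0.062, -0.0]
wrist_force: [2.1, -0.2, -2.4]
finger_gap: 0.0211
```

Emit:
arm_command:
  plan:
    - [0,0,2,0,0,0,0]
    - [0,0,4,0,0,0,0]
    - [0,0,6,0,0,0,0]
    - [0,0,8,0,0,0,0]
    - [0,0,8,0,0,0,0]

```text
t: 18.8
position: [0.5602, 0.1437, 0.0841]
eef_rot: [0.0, 0.998, -0.062, 0.0]
wrist_force: [2.3, -0.9, -1.8]
finger_gap: 0.0212
```

Emit:
arm_command:
  plan:
    - [0.4,0,2,0,0,0,0]
    - [0.4,0,4,0,0,0,0]
    - [0.4,0,6,0,0,0,0]
    - [0.4,0,8,0,0,0,0]
    - [0.4,0,10,0,0,0,0]
    - [0.4,0,10,0,0,0,0]

```text
t: 19.4
position: [0.5605, 0.1436, 0.0739]
eef_rot: [0.0, 0.998, -0.062, -0.0]
wrist_force: [2.1, -1.0, -2.2]
finger_gap: 0.0211
```

Emit:
arm_command:
  plan:
    - [0,0,3,0,0,0,0]
    - [0,0,6,0,0,0,0]
    - [0,0,9,0,0,0,0]
    - [0,0,11,0,0,0,0]
    - [0,0,11,0,0,0,0]

```text
t: 19.9
position: [0.5604, 0.1436, 0.0628]
eef_rot: [0.0, 0.998, -0.062, -0.0]
wrist_force: [3.1, -2.3, -2.9]
finger_gap: 0.0209
```

Emit:
arm_command:
  plan:
    - [0,0,1,0,0,0,0]
    - [0,0,2,0,0,0,0]
    - [0,0,3,0,0,0,0]
    - [0,0,3,0,0,0,0]

```text
t: 20.3
position: [0.5606, 0.1437, 0.0602]
eef_rot: [0.0, 0.998, -0.062, 0.0]
wrist_force: [1.4, -2.4, -1.6]
finger_gap: 0.0213
```

Emit:
arm_command:
  plan:
    - [0,0,1,0,0,0,0]
    - [0,0,2,0,0,0,0]
    - [0,0,2,0,0,0,0]

```text
t: 20.6
position: [0.5607, 0.1436, 0.0591]
eef_rot: [-0.0, 0.998, -0.062, 0.0]
wrist_force: [-0.5, -4.1, 7.6]
finger_gap: 0.0213
```

Head contact at TCP z 0.059, as predicted. Release and retreat.

Emit:
arm_command:
  plan:
    - [0,0,-1,0,0,0,0]
    - [0,0,-1,0,0,0,0.5]
    - [0,0,-1,0,0,0,0.5]
    - [0,0,-1,0,0,0,0.5]
    - [0,0,-1,0,0,0,0.5]
    - [0,0,-1,0,0,0,0.5]

```text
t: 21.2
position: [0.5605, 0.1439, 0.0592]
eef_rot: [-0.0, 0.998, -0.062, -0.0]
wrist_force: [-0.8, 0.7, -0.3]
finger_gap: 0.0429
```

Emit:
arm_command:
  plan:
    - [0,0,-20,0,0,0,0.5]
    - [0,0,-50,0,0,0,0.5]
    - [0,0,-95,0,0,0,0.5]
    - [0,100,-140,0,0,0,0.5]
    - [0,150,-180,0,0,0,0.5]
    - [0,200,-180,0,0,0,0.5]
    - [0,200,-180,0,0,0,0.5]
    - [0,200,-180,0,0,0,0.5]
    - [0,200,-180,0,0,0,0.5]

```text
t: 22.1
position: [0.5358, -0.057, 0.2406]
eef_rot: [0.0, 0.998, -0.064, 0.001]
wrist_force: [0.0, 0.6, -0.0]
finger_gap: 0.0424
```

Run:
```python
from h import *
c=get_image("top"); s=get_image("scene"); o=get_obs(); print(o["position"],o["t"],o["wrist_force"])
A=cv2.resize(c["img"][235:330,80:300],(800,345),interpolation=cv2.INTER_CUBIC)
B=cv2.resize(s["img"][180:260,310:490],(560,250),interpolation=cv2.INTER_CUBIC)
D=cv2.resize(c["img"][235:380,410:480],(120,250)); 
bot=np.zeros((250,800,3),np.uint8); bot[:,:560]=B; bot[:,600:720]=D
cv2.imwrite("pics/c7.png",cv2.convertScaleAbs(np.vstack([A,bot]),alpha=1.3))
```

```text
[ 0.53587515 -0.05473372  0.2391325 ] 22.2 [ 0.13094729 -0.79451269 -0.54504404]
```

View pics/c7.png

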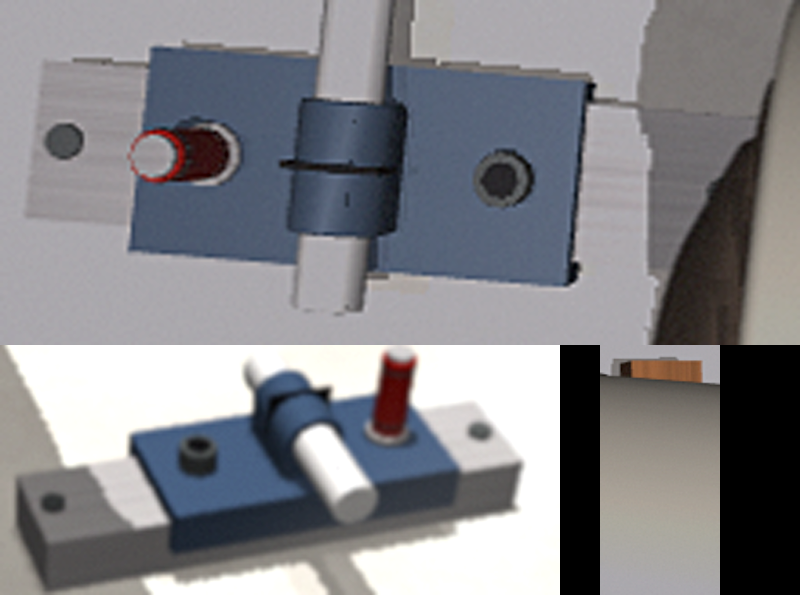

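The bolt head (505,178 in the crop) sits flat on the plate and the drift (185,155) stands with its collar down. Both views agree, and the arm is clear, so I hand it in.

```bash
python3 -c "
from station import finish_job
print(finish_job())"
```

```text
the job is handed in; nothing more can be done
None
```

The job is done and handed in at about 22 s of the 70 s allowed. The drift stands in saddle hole 0 with its collar on the plate, and the black bolt is through hole 1 with its head on the plate.

- **Saddle:** both cameras showed the rail holes about 8–9 mm toward −y of the saddle holes. I eased the drift down along its taper at roughly 11 N, and the saddle slid −y into line.
- **Drift:** the collar stopped at TCP z 0.0695, the height I had predicted. I pressed on with up to about 18 N at the wrist to confirm it was down, then released it.
- **Bolt:** it dropped through hole 1 with about 4 N sideways force at most. The head touched at TCP z 0.059, also as predicted.
- **Last check:** the final top and scene pictures show the drift standing upright with its collar down and the bolt head flat. The arm was clear and touching nothing.

- **Disagreement:** the top and wrist cameras differed by 2–3 mm. I settled that by comparing tool and hole within the wrist view and by feel.
- **A failed measurement:** my colour mask for the bolt was spoiled by shadow, so I took its position from the block's geometry instead.
- **Not checked at the end:** the arm hid most of the tool block in the last picture, so I did not see the punch or look at the wrenches again. None of the moves went near enough to touch them.

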